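# Croissants in a row, board slid onto the place mat

### The job

Lay the three croissants that lie loose on the table (not those on the far plate) in a neat row on the wooden serving board, one centred on each white paper slip, flat and lying lengthwise along its slip (either way round). Then slide the loaded board over the table, without lifting or tilting it, onto the blue place mat, centred and square with it so that an even blue border shows all round (the handle may stick out), and let go with the row still neat. Do not disturb the other things on the table.

Things in the scene. Friction and masses are not known exactly. Their poses are not given: they have to be found in the camera images.
- board: loose flat wooden serving board, 285 (x) x 150 (y) x 12 thick, 0.6 kg, no rim; origin at the centre of its underside (handle not counted), z up. A paddle handle, 50 wide (x), sticks out from the middle of its +y long side to y = +139, its solid from z = 10 to 28
- board_grip (a point): point in the middle of the board's paddle handle, 115 from the board's centre along board +y, 20 above the table; grip across the 50 mm width (along board x) or push here; its axes are the board's
- place_0 (a point): centre of the first white paper slip on the board's top (12 above the table), at board x = -92; each slip is 70 (x) x 118 (y), flat and fixed; axes are the board's; a croissant's length goes along y
- place_1 (a point): centre of the middle paper slip, at board x = 0
- place_2 (a point): centre of the third paper slip, at board x = +92
- mat: blue place mat with a thin white line near its edge, flush with the table and fixed, 330 (x) x 200 (y) x 1; its edge is no obstacle; origin at its centre; the board's x axis belongs along its x axis, either way round; starts to the left or the right of the board
- croissant_a: golden-brown croissant (one of three alike), 107 long (its x axis) x 62 wide (y, at the middle) x 37 high, 40 g, tapering to both ends; origin at the centre of its underside, z up; it starts flat on the table
- croissant_b: golden-brown croissant (one of three alike), 107 long (its x axis) x 62 wide (y, at the middle) x 37 high, 40 g, tapering to both ends; origin at the centre of its underside, z up; it starts flat on the table
- croissant_c: golden-brown croissant (one of three alike), 107 long (its x axis) x 62 wide (y, at the middle) x 37 high, 40 g, tapering to both ends; origin at the centre of its underside, z up; it starts flat on the table
- mandarin: mandarin, 55 across x 48 high, bystander; origin at the centre of its underside
- salt: glass salt shaker with grey cap, 44 across x 90 high, bystander; origin at the centre of its underside
- egg_box: cardboard egg box, 106 (x) x 155 (y) x 72 high, bystander; origin at the centre of its underside
Things that resemble listed ones, but are neither listed nor needed, are in the scene too. What is shaped like the croissant_c but pink or red is not meant.

How it is judged:
On the way, in this order (a step that is already met when the one before it is completed fails the run):
1. the three croissants lie in their row on the board and are released, the board's centre still more than 80 mm from the mat's (((x of croissant_a in the frame of place_0 between -0.02 and 0.02 m and y of croissant_a in the frame of place_0 between -0.02 and 0.02 m and z of croissant_a in the frame of place_0 between -0.008 and 0.008 m and angle between the x axis of croissant_a and the y axis of board, either way round below 0.25 rad and angle between croissant_a's own z axis and vertical below 0.25 rad) or (x of croissant_b in the frame of place_0 between -0.02 and 0.02 m and y of croissant_b in the frame of place_0 between -0.02 and 0.02 m and z of croissant_b in the frame of place_0 between -0.008 and 0.008 m and angle between the x axis of croissant_b and the y axis of board, either way round below 0.25 rad and angle between croissant_b's own z axis and vertical below 0.25 rad) or (x of croissant_c in the frame of place_0 between -0.02 and 0.02 m and y of croissant_c in the frame of place_0 between -0.02 and 0.02 m and z of croissant_c in the frame of place_0 between -0.008 and 0.008 m and angle between the x axis of croissant_c and the y axis of board, either way round below 0.25 rad and angle between croissant_c's own z axis and vertical below 0.25 rad)) and ((x of croissant_a in the frame of place_1 between -0.02 and 0.02 m and y of croissant_a in the frame of place_1 between -0.02 and 0.02 m and z of croissant_a in the frame of place_1 between -0.008 and 0.008 m and angle between the x axis of croissant_a and the y axis of board, either way round below 0.25 rad and angle between croissant_a's own z axis and vertical below 0.25 rad) or (x of croissant_b in the frame of place_1 between -0.02 and 0.02 m and y of croissant_b in the frame of place_1 between -0.02 and 0.02 m and z of croissant_b in the frame of place_1 between -0.008 and 0.008 m and angle between the x axis of croissant_b and the y axis of board, either way round below 0.25 rad and angle between croissant_b's own z axis and vertical below 0.25 rad) or (x of croissant_c in the frame of place_1 between -0.02 and 0.02 m and y of croissant_c in the frame of place_1 between -0.02 and 0.02 m and z of croissant_c in the frame of place_1 between -0.008 and 0.008 m and angle between the x axis of croissant_c and the y axis of board, either way round below 0.25 rad and angle between croissant_c's own z axis and vertical below 0.25 rad)) and ((x of croissant_a in the frame of place_2 between -0.02 and 0.02 m and y of croissant_a in the frame of place_2 between -0.02 and 0.02 m and z of croissant_a in the frame of place_2 between -0.008 and 0.008 m and angle between the x axis of croissant_a and the y axis of board, either way round below 0.25 rad and angle between croissant_a's own z axis and vertical below 0.25 rad) or (x of croissant_b in the frame of place_2 between -0.02 and 0.02 m and y of croissant_b in the frame of place_2 between -0.02 and 0.02 m and z of croissant_b in the frame of place_2 between -0.008 and 0.008 m and angle between the x axis of croissant_b and the y axis of board, either way round below 0.25 rad and angle between croissant_b's own z axis and vertical below 0.25 rad) or (x of croissant_c in the frame of place_2 between -0.02 and 0.02 m and y of croissant_c in the frame of place_2 between -0.02 and 0.02 m and z of croissant_c in the frame of place_2 between -0.008 and 0.008 m and angle between the x axis of croissant_c and the y axis of board, either way round below 0.25 rad and angle between croissant_c's own z axis and vertical below 0.25 rad)) and contact force between the fingers and croissant_a below 0.1 N and contact force between the fingers and croissant_b below 0.1 N and contact force between the fingers and croissant_c below 0.1 N and horizontal distance between board and mat above 0.08 m), for 0.2 s.
2. the loaded board lies centred and square on the mat (((x of croissant_a in the frame of place_0 between -0.02 and 0.02 m and y of croissant_a in the frame of place_0 between -0.02 and 0.02 m and z of croissant_a in the frame of place_0 between -0.008 and 0.008 m and angle between the x axis of croissant_a and the y axis of board, either way round below 0.25 rad and angle between croissant_a's own z axis and vertical below 0.25 rad) or (x of croissant_b in the frame of place_0 between -0.02 and 0.02 m and y of croissant_b in the frame of place_0 between -0.02 and 0.02 m and z of croissant_b in the frame of place_0 between -0.008 and 0.008 m and angle between the x axis of croissant_b and the y axis of board, either way round below 0.25 rad and angle between croissant_b's own z axis and vertical below 0.25 rad) or (x of croissant_c in the frame of place_0 between -0.02 and 0.02 m and y of croissant_c in the frame of place_0 between -0.02 and 0.02 m and z of croissant_c in the frame of place_0 between -0.008 and 0.008 m and angle between the x axis of croissant_c and the y axis of board, either way round below 0.25 rad and angle between croissant_c's own z axis and vertical below 0.25 rad)) and ((x of croissant_a in the frame of place_1 between -0.02 and 0.02 m and y of croissant_a in the frame of place_1 between -0.02 and 0.02 m and z of croissant_a in the frame of place_1 between -0.008 and 0.008 m and angle between the x axis of croissant_a and the y axis of board, either way round below 0.25 rad and angle between croissant_a's own z axis and vertical below 0.25 rad) or (x of croissant_b in the frame of place_1 between -0.02 and 0.02 m and y of croissant_b in the frame of place_1 between -0.02 and 0.02 m and z of croissant_b in the frame of place_1 between -0.008 and 0.008 m and angle between the x axis of croissant_b and the y axis of board, either way round below 0.25 rad and angle between croissant_b's own z axis and vertical below 0.25 rad) or (x of croissant_c in the frame of place_1 between -0.02 and 0.02 m and y of croissant_c in the frame of place_1 between -0.02 and 0.02 m and z of croissant_c in the frame of place_1 between -0.008 and 0.008 m and angle between the x axis of croissant_c and the y axis of board, either way round below 0.25 rad and angle between croissant_c's own z axis and vertical below 0.25 rad)) and ((x of croissant_a in the frame of place_2 between -0.02 and 0.02 m and y of croissant_a in the frame of place_2 between -0.02 and 0.02 m and z of croissant_a in the frame of place_2 between -0.008 and 0.008 m and angle between the x axis of croissant_a and the y axis of board, either way round below 0.25 rad and angle between croissant_a's own z axis and vertical below 0.25 rad) or (x of croissant_b in the frame of place_2 between -0.02 and 0.02 m and y of croissant_b in the frame of place_2 between -0.02 and 0.02 m and z of croissant_b in the frame of place_2 between -0.008 and 0.008 m and angle between the x axis of croissant_b and the y axis of board, either way round below 0.25 rad and angle between croissant_b's own z axis and vertical below 0.25 rad) or (x of croissant_c in the frame of place_2 between -0.02 and 0.02 m and y of croissant_c in the frame of place_2 between -0.02 and 0.02 m and z of croissant_c in the frame of place_2 between -0.008 and 0.008 m and angle between the x axis of croissant_c and the y axis of board, either way round below 0.25 rad and angle between croissant_c's own z axis and vertical below 0.25 rad)) and horizontal distance between board and mat below 0.018 m and angle between the x axis of board and the x axis of mat, either way round below 0.12 rad and height (world z) of board below 0.006 m), for 0.2 s.
At the end, for the whole second after the job is handed in: On each paper slip rests a croissant, centre within 20 mm along and across the board, length within 0.25 rad of the slip's, tilt under 0.25 rad; the board lies flat, its centre within 18 mm of the mat's and its sides within 0.12 rad; all at rest (all of step 2 and linear speed of each of croissant_a, croissant_b, croissant_c, board below 0.02 m/s); the robot touches nothing.
It fails at once if the board is lifted more than 15 mm from the table or tilted more than 0.12 rad (height (world z) of board above 0.015 m or angle between board's own z axis and vertical above 0.12 rad).
It fails at once if the mandarin, salt shaker, egg box: one of them is moved more than 30 mm (distance of any of mandarin, salt, egg_box from where it was at the start of the episode above 0.03 m).
It also fails if it takes over 72 s, if anything falls off the work surface, if the arm or the gripper's body presses on something with over 40 N, if the wrist force passes 120 N, or if a joint passes its speed limit or range.

### The arm

A 6-joint arm with a two-finger parallel gripper is mounted at the origin on the work surface; the furniture and walls round the work are solid. World frame = base frame: x ahead of the robot, y to its left, z up, the work surface at z = 0. Lengths are in m, angles in rad, forces in N, time in s.
With the tool pointing down it reaches from about 0.3 to 0.95 m from the base axis. Payload 3.1 kg.
Tool frame: the origin (TCP) lies where the fingers leave the gripper's body, on its centre line; the fingertips stand 73 mm ahead of it and the grasp point (between the pads) lies 54 mm ahead of it; z points along the fingers, y is the line along which they close (so a half turn about z gives the same grasp; the last joint's range is limited). The gripper opens to 85 mm and grips with 20 to 120 N. Pads are 22 mm wide; open, the fingers measure 114 mm over their backs; the gripper's body (76 mm by 85 mm) begins 54 mm behind the grasp point. The pads swing forward as they close: fully open they stand 13 mm farther back than shut.
Start: joints at [-1.327, 0.308, 1.634, -0, 1.2, -0.07], TCP at [0.193, -0.594, 0.304] pointing down, gripper open.
Joint ranges: [-3.06, 3.06], [-0.79, 1.96], [0.05, 2.63], [-1.19, 4.34], [0.05, 2.64], [-2.94, 2.94]. Speed limits (rad/s): [2.79, 2.79, 3.14, 3.14, 3.14, 3.14].

### API

Orientations are given as a rotation vector (axis times angle).
In Python, from cell import r, imaging gives the robot as it stands. The module is installed in compiled form; this text tells all that it offers.
- The arm moves only by the tool send_rows, never from a script. Its argument "deltas" is a list that holds one entry, the list of rows, each a list of 7 numbers: the turn, a rotation vector about the world's x, y, z in units of 5 degrees (1.0 is 5 degrees), then the shift along the world's x, y, z in mm, then the finger opening in mm, from 0 to 85.4. In form: [[[ax, ay, az, x, y, z, jaw], ...]]. A call has 1 to 20 rows; each row shifts and turns the commanded pose from where the row before left it; what a row does not reach is not made up. A row lasts 1/12 s, in which the tool goes at most 41.7 mm and 7.16 degrees, less where a joint would pass 70% of its speed; a pose out of reach is approached as far as the arm can. A call is refused whole if a number of a shift passes 41.7 or a number of a turn 1, either way. A call with a gripper value outside its range is refused whole. The fingers move at their own pace and stop on an object; "squeeze" is the grip in N (left out, the last holds). Time passes only in rows, so rows that do not move let the fingers close. It gives the time, the measured TCP pose, the force, the opening and the grip force at its end, in the units of the state.
- r.state(): the state, without advancing time (a new reading comes with each control period).
- imaging.read_camera(name): name is "side" or "top" or "wrist"; returns a dict with "pixels" (480x640x3 uint8, red, green, blue), "depth" (480x640 float32, m along the optical axis (not along the pixel's ray), 0 where there is no reading), "fx", "fy", "cx", "cy" (pixels), "k1" (the pictures are not rectified: a ray, as slopes to the right and down, at radius r is drawn at 1 + k1 r^2 times it, then the intrinsics apply), "extrinsics" (4x4, takes a point from world to camera coordinates); the wrist camera has in their place "T_tool_cam" (4x4, takes a point from camera to tool coordinates, whose origin is the TCP and whose axes are the flange's). Camera axes: x right, y down, z forward; pixel columns grow to the right and rows downward; lengths in m; the calibration is good to about 2 mm. A picture is of the moment at which its call begins: read the wrist's pose just before it.
- r.finish_job(): hands the job in; it is judged then, once.
The state is a dict: "t": time; "qpos": joint angles; "dq": joint speeds; "joint_torque": joint torques, N m; "eef_pos": TCP position; "tcp_rot": TCP orientation; "contact_force": force on the tool from outside, world axes, zero at the start; "moment": the same for the moment, N m; "grip_width": finger opening in m; "finger_force": force on a finger pad.
Only numpy, scipy, OpenCV 4.12 (cv2) and the standard library are available. Lean on these libraries where they do the work, as an engineer would, in place of code of your own. Each camera call takes 0.05 s, during which the arm holds its last target. There are 200 camera calls.

## Working session

There is one attempt and no reset: what is moved stays moved. The work goes in short steps, Python scripts to look and compute and a tool call to move; the robot and the scene stay as the last step left them, time stands still between calls to the robot, and variables do not carry over. Pictures are saved under pics/ and viewed, at most 10 in all, crops included, and the job is handed in when it is done.

Besides the shell and the picture viewer there is one more tool, called after "Request:" by a JSON object that holds its "fn" and its "kwargs", one argument or row to a line. send_rows: Moves the arm, as the interface text tells. Its arguments: {"type":"object","properties":{"deltas":{"type":"array","items":{"type":"array","items":{"type":"array","items":{"type":"number"}}}},"squeeze":{"type":"number"}},"required":["deltas"]}

```bash
mkdir -p pics; cat > h.py <<'E'
import numpy as np, cv2
from cell import r, imaging
from scipy.spatial.transform import Rotation as R
def cam(n):
    s=r.state(); c=imaging.read_camera(n)
    if n=="wrist":
        T=np.eye(4);T[:3,:3]=R.from_rotvec(s["tcp_rot"]).as_matrix();T[:3,3]=s["eef_pos"]
        c["W"]=T@np.array(c["T_tool_cam"])
    else: c["W"]=np.linalg.inv(np.array(c["extrinsics"]))
    return c
def rays(c,uv):
    K=np.array([[c["fx"],0,c["cx"]],[0,c["fy"],c["cy"]],[0,0,1.]])
    d=cv2.undistortPoints(np.array(uv,float).reshape(-1,1,2),K,np.array([c["k1"],0,0,0,0.]))[:,0]
    return np.c_[d,np.ones(len(d))]
def plane(c,uv,z):
    d=rays(c,uv)@c["W"][:3,:3].T;o=c["W"][:3,3]
    return o+d*((z-o[2])/d[:,2])[:,None]
def cloud(c):
    v,u=np.mgrid[:480,:640]
    d=rays(c,np.c_[u.ravel(),v.ravel()])*c["depth"].reshape(-1,1)
    return (d@c["W"][:3,:3].T+c["W"][:3,3]).reshape(480,640,3)
def save(c,n): cv2.imwrite("pics/"+n,c["pixels"][:,:,::-1])
E
python3 - <<'E'
from h import *
s=r.state();print({k:np.round(v,3) for k,v in s.items()})
for n in("top","side"):
    c=cam(n);save(c,n+"0.png");np.savez(n+"0.npz",**c);print(n,np.round(c["W"],3),c["fx"],c["k1"])
E
```

```text
{'t': np.float64(0.0), 'qpos': array([-1.327,  0.309,  1.635, -0.   ,  1.2  , -0.07 ]), 'dq': array([ 0.   , -0.   , -0.001,  0.001, -0.001, -0.001]), 'joint_torque': array([ 1.0000e-03, -4.1525e+01, -2.7667e+01,  0.0000e+00,  1.0000e-02,
        0.0000e+00]), 'eef_pos': array([ 0.193, -0.594,  0.303]), 'tcp_rot': array([-3.101, -0.491,  0.   ]), 'contact_force': array([0.647, 0.048, 0.632]), 'moment': array([0.046, 0.028, 0.001]), 'finger_force': np.float64(0.0), 'grip_width': np.float64(0.085)}
top [[ 0.023 -0.996  0.09   0.339]
 [-1.    -0.023  0.005 -0.014]
 [-0.003 -0.09  -0.996  1.466]
 [ 0.     0.     0.     1.   ]] 516.6601086403319 -0.006580393268668199
side [[ 0.97  -0.169  0.174  0.243]
 [-0.242 -0.631  0.737 -1.054]
 [-0.015 -0.757 -0.654  0.976]
 [ 0.     0.     0.     1.   ]] 507.47456747414856 0.017445930558348102
```

View pics/top0.png

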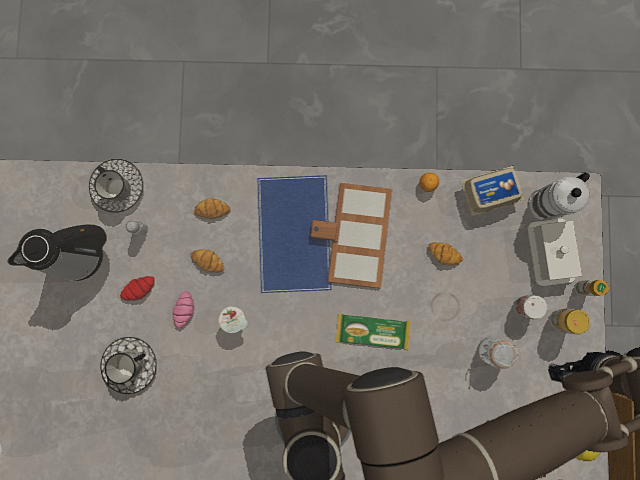

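View pics/side0.png

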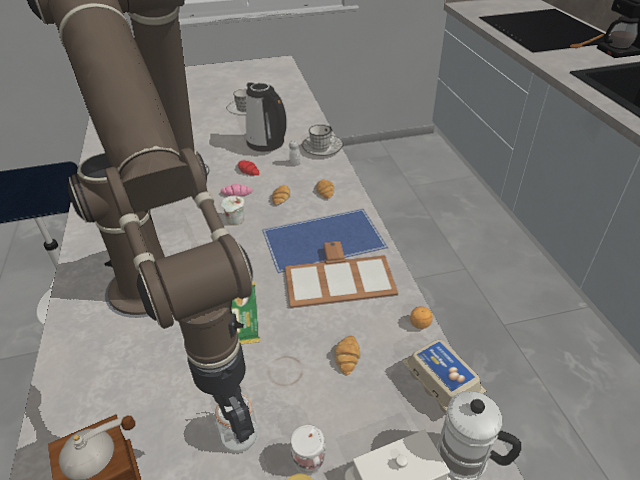

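The top view shows the loose golden croissants at (212,209), (208,261) and (445,254). The red (138,288) and pink (183,310) ones are lookalikes and not meant. The board is at (360,236) with its handle to the left, and the mat is at (294,234). The mandarin is at (429,182), the egg box at (493,190) and the salt shaker at about (133,228). The side view agrees.

```bash
python3 - <<'E'
from h import *
c=dict(np.load("top0.npz"));P=cloud(c);hsv=cv2.cvtColor(c["pixels"],cv2.COLOR_RGB2HSV)
print("table z",np.median(P[300:330,260:330,2]))
for u,v in((212,209),(208,261),(445,254)):
    m=np.zeros((480,640),bool);m[v-26:v+26,u-28:u+28]=1
    k=m&(hsv[...,1]>110)&(hsv[...,0]<25)&(P[...,2]>0.006)
    vv,uu=np.nonzero(k)
    q=P[k];
    (cx,cy),(w,h),a=cv2.minAreaRect((q[:,:2]*1000).astype(np.float32))
    e,V=np.linalg.eigh(np.cov(q[:,:2].T))
    print((u,v),k.sum(),"mean",q.mean(0).round(4),"rect",round(cx),round(cy),round(w),round(h),round(a),"ax deg",round(np.degrees(np.arctan2(V[1,1],V[0,1])),1),"zmax",q[:,2].max().round(3))
def rect(mask,z,n):
    cs,_=cv2.findContours(mask.astype(np.uint8),0,1)
    for k in sorted(cs,key=cv2.contourArea)[::-1][:n]:
        p=plane(c,k.reshape(-1,2),z)[:,:2]*1000
        b=cv2.minAreaRect(p.astype(np.float32));print([np.round(x,1) for x in b])
m=np.zeros((480,640),bool);m[165:300,250:400]=1
print("slips");rect(m&(hsv[...,1]<45)&(hsv[...,2]>170),0.012,3)
print("mat");rect(m&(hsv[...,0]>100)&(hsv[...,0]<130)&(hsv[...,1]>80),0.001,1)
print("other heights")
for u,v in((429,182),(370,330),(445,305),(133,228),(232,318),(530,306)):
    print((u,v),P[v,u].round(3))
im=np.hstack([cv2.resize(c["pixels"][v-30:v+30,u-30:u+30],(250,250),interpolation=2) for u,v in((212,209),(208,261),(445,254))])
cv2.imwrite("pics/cr.png",im[:,:,::-1])
E
```

```text
table z 0.0022578650216200646
(212, 209) 528 mean [0.5663 0.3032 0.0294] rect 479 156 434 69 60 ax deg 78.8 zmax 1.466
(208, 261) 515 mean [0.4197 0.3073 0.0359] rect 396 171 385 57 80 ax deg 71.3 zmax 1.466
(445, 254) 515 mean [ 0.4532 -0.3487  0.0458] rect 421 -203 71 405 13 ax deg 102.5 zmax 1.466
slips
[array([ 412.2, -107.1]), array([115.5,  69.2]), np.float64(84.2)]
[array([ 503.9, -116.6]), array([115.8,  68.9]), np.float64(84.2)]
[array([ 595.6, -125.2]), array([115.6,  69.2]), np.float64(84.4)]
mat
[array([504.9,  71.6]), array([316.4, 182.2]), np.float64(3.8)]
other heights
(429, 182) [ 0.65  -0.302  0.055]
(370, 330) [ 0.237 -0.149  0.009]
(445, 305) [ 0.311 -0.36   0.002]
(133, 228) [0.499 0.5   0.087]
(232, 318) [0.264 0.226 0.07 ]
(530, 306) [ 0.315 -0.567  0.084]
```

View pics/cr.png

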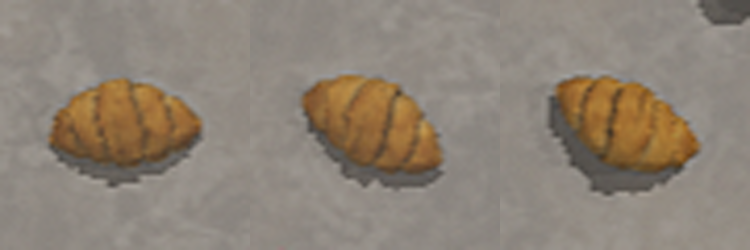

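The crops show three golden-brown croissants, the right kind. The depth has dropouts, so I'll filter it and remeasure.

```bash
cat >> h.py <<'E'
def crois(c,u,v,hw=32,z0=0.006):
    P=cloud(c);hsv=cv2.cvtColor(c["pixels"],cv2.COLOR_RGB2HSV)
    m=np.zeros((480,640),np.uint8);m[max(v-hw,0):v+hw,max(u-hw,0):u+hw]=1
    m&=((hsv[...,1]>110)&(hsv[...,0]<25)).astype(np.uint8)
    k=max(cv2.findContours(m,0,1)[0],key=cv2.contourArea)
    p=plane(c,k.reshape(-1,2),z0+0.012)[:,:2]*1000
    m2=cv2.drawContours(np.zeros_like(m),[k],-1,1,-1)>0
    vv,uu=np.nonzero(m2);q=plane(c,np.c_[uu,vv],z0+0.012)[:,:2]*1000
    e,V=np.linalg.eigh(np.cov(q.T))
    d=V[:,1]*np.sign(V[1,1]);n=np.array([d[1],-d[0]])
    a,b=p@d,p@n
    cen=d*(a.min()+a.max())/2+n*(b.min()+b.max())/2
    zz=P[m2][:,2];zz=zz[zz<0.1]
    return dict(cen=cen.round(1),mean=q.mean(0).round(1),ang=np.degrees(np.arctan2(d[1],d[0])).round(1),L=round(np.ptp(a)),W=round(np.ptp(b)),ztop=np.percentile(zz,97).round(3))
E
python3 - <<'E'
from h import *
for n,pts in(("top",((212,209),(208,261),(445,254))),("side",((325,188),(281,195),(347,354)))):
    c=dict(np.load(n+"0.npz"))
    for u,v in pts: print(n,crois(c,u,v))
M=R.from_rotvec(r.state()["tcp_rot"]).as_matrix();print(M.round(3))
E
```

```text
top {'cen': array([569.2, 305.6]), 'mean': array([568.1, 306. ]), 'ang': np.float64(93.2), 'L': 99, 'W': 58, 'ztop': np.float64(0.039)}
top {'cen': array([420.6, 310.1]), 'mean': array([420.7, 311.4]), 'ang': np.float64(63.2), 'L': 100, 'W': 57, 'ztop': np.float64(0.039)}
top {'cen': array([ 455.2, -354.7]), 'mean': array([ 455.5, -355.6]), 'ang': np.float64(65.7), 'L': 101, 'W': 57, 'ztop': np.float64(0.038)}
side {'cen': array([568.5, 292.7]), 'mean': array([568.9, 293.6]), 'ang': np.float64(82.0), 'L': 100, 'W': 55, 'ztop': np.float64(0.033)}
side {'cen': array([421.1, 297.4]), 'mean': array([420.4, 298. ]), 'ang': np.float64(66.1), 'L': 98, 'W': 54, 'ztop': np.float64(0.033)}
side {'cen': array([ 453.9, -367.4]), 'mean': array([ 455.3, -366.9]), 'ang': np.float64(69.6), 'L': 107, 'W': 57, 'ztop': np.float64(0.034)}
[[ 0.951  0.309 -0.001]
 [ 0.309 -0.951  0.002]
 [ 0.    -0.002 -1.   ]]
```

Request:
{"fn": "send_rows", "kwargs": {
  "deltas": [
    [[0,0,0.95,26.2,23.9,-4,85],[0,0,0.95,26.2,23.9,-4,85],[0,0,0.95,26.2,23.9,-4,85],[0,0,0.95,26.2,23.9,-4,85],[0,0,0.95,26.2,23.9,-4,85],[0,0,0.95,26.2,23.9,-4,85],[0,0,0.95,26.2,23.9,-10,85],[0,0,0.95,26.2,23.9,-20,85],[0,0,0.95,26.2,23.9,-20,85],[0,0,0.95,26.2,23.9,-20,85],[0,0,0,0,0,0,85],[0,0,0,0,0,0,85],[0,0,0,0,0,0,85]]
  ],
  "squeeze": 25
}}

```text
t: 1.18
eef_pos: [0.4548, -0.3554, 0.2096]
tcp_rot: [-2.642, -1.699, 0.001]
contact_force: [0.5, -0.2, 0.6]
grip_width: 0.0852
finger_force: 0.0
```

```bash
cat >> h.py <<'E'
def pose():
    s=r.state();M=R.from_rotvec(s["tcp_rot"]).as_matrix()
    a=np.degrees(np.arctan2(M[1,1],M[0,1]))
    print("t",round(float(s["t"]),2),"tcp",np.round(s["eef_pos"]*1000,1),"closing",((a+90)%180-90).round(1),"q",np.round(s["qpos"],2),"F",np.round(s["contact_force"],1),"w",round(float(s["grip_width"])*1000,1),"ff",round(float(s["finger_force"]),1))
E
python3 - <<'E'
from h import *
pose();c=cam("wrist");save(c,"w1.png");np.savez("w1.npz",**c);print(c["W"].round(3))
E
```

```text
t 1.18 tcp [ 454.8 -355.4  209.6] closing -24.5 q [-0.74  0.32  1.82 -0.    1.   -0.31] F [ 0.5 -0.2  0.6] w 85.2 ff 0.0
[[ 0.91  -0.393 -0.13   0.489]
 [-0.414 -0.864 -0.285 -0.28 ]
 [-0.001  0.314 -0.95   0.279]
 [ 0.     0.     0.     1.   ]]
```

View pics/w1.png

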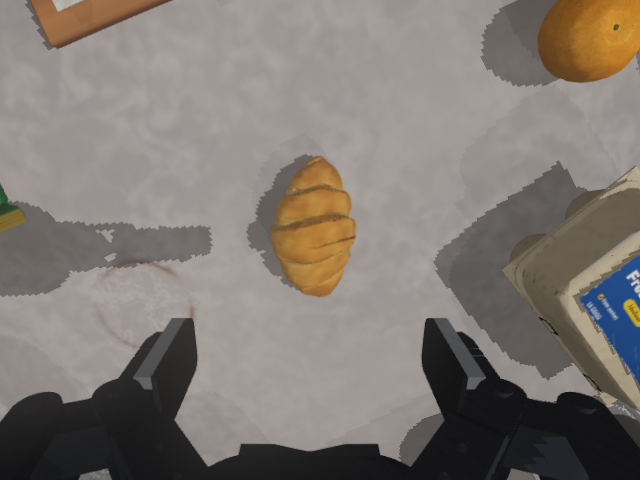

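The wrist view shows the croissant centred at about (314,228), upright and lined up between the fingers (mid column about 309). The mandarin and egg box are well clear.

```bash
python3 - <<'E'
from h import *
print(crois(dict(np.load("w1.npz")),314,228,90))
E
```

```text
{'cen': array([ 459. , -351.6]), 'mean': array([ 459.9, -351.5]), 'ang': np.float64(63.8), 'L': 99, 'W': 58, 'ztop': np.float64(0.034)}
```

Request:
{"fn": "send_rows", "kwargs": {
  "deltas": [
    [[0,0,0,0,0,-30,85],[0,0,0,0,0,-30,85],[0,0,0,0,0,-30,85],[0,0,0,0,0,-25,85],[0,0,0,0,0,-16,85],[0,0,0,0,0,0,85],[0,0,0,0,0,0,40],[0,0,0,0,0,0,40],[0,0,0,0,0,0,40],[0,0,0,0,0,0,40],[0,0,0,0,0,0,40],[0,0,0,0,0,0,40]]
  ],
  "squeeze": 20
}}

```text
t: 2.23
eef_pos: [0.4561, -0.3572, 0.0813]
tcp_rot: [2.638, 1.697, 0.001]
contact_force: [-2.2, -1.3, 5.7]
grip_width: 0.0568
finger_force: 21.6
```

Request:
{"fn": "send_rows", "kwargs": {
  "deltas": [
    [[0,0,0,0,0,15,40],[0,0,0,0,0,25,40],[0,0,0,0,0,30,40],[0,0,0.38,-4.4,25,0,40],[0,0,0.38,-4.4,25,0,40],[0,0,0.38,-4.4,25,0,40],[0,0,0.38,-4.4,25,0,40],[0,0,0.38,-4.4,25,0,40],[0,0,0.38,-4.4,25,0,40],[0,0,0.38,-4.4,25,0,40],[0,0,0.38,-4.4,25,0,40],[0,0,0.38,-4.4,25,0,40],[0,0,0.38,-4.4,25,0,40],[0,0,0,0,0,0,40],[0,0,0,0,0,0,40]]
  ]
}}

```text
t: 3.48
eef_pos: [0.4107, -0.1044, 0.1492]
tcp_rot: [2.323, 2.114, 0.0]
contact_force: [0.2, 0.6, -0.1]
grip_width: 0.0569
finger_force: 21.0
```

```bash
python3 - <<'E'
from h import *
pose();c=cam("wrist");save(c,"w2.png");np.savez("w2.npz",**c)
E
```

```text
t 3.48 tcp [ 410.7 -104.4  149.2] closing -5.4 q [-0.35  0.15  2.2   0.    0.79 -0.26] F [ 0.2  0.6 -0.1] w 56.9 ff 21.0
```

View pics/w2.png

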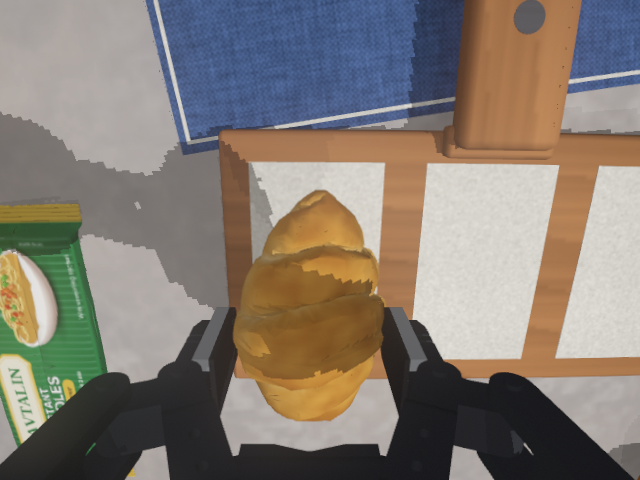

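The croissant is held square above the first slip, with its tips at (320,190) and (308,420). The board edge and handle are visible.

```bash
python3 - <<'E'
from h import *
c=dict(np.load("w2.npz"))
for z in(0.068,0.08,0.088): p=plane(c,[(320,190),(308,420)],z)[:,:2]*1000;print(z,p.round(1),p.mean(0).round(1),np.linalg.norm(p[0]-p[1]).round(1))
# slips: slip0 top-edge corners, slip1 corners
p=plane(c,[(249,162),(384,163),(427,164),(559,165),(413,358),(522,359)],0.012)*1000;print(p.round(1),"slip1",p[2:].mean(0).round(1))
p=plane(c,[(219,130),(148,0),(183,152)],0.001)*1000;print(p.round(1))
E
```

```text
0.068 [[ 420.4  -51.3]
 [ 405.5 -159.5]] [ 413.  -105.4] 109.3
0.08 [[ 420.3  -49. ]
 [ 406.6 -148.6]] [413.4 -98.8] 100.6
0.088 [[ 420.2  -47.4]
 [ 407.3 -141.3]] [413.7 -94.4] 94.8
[[ 386.   -44.1   12. ]
 [ 455.   -51.    12. ]
 [ 477.1  -53.5   12. ]
 [ 546.9  -60.    12. ]
 [ 468.6 -169.8   12. ]
 [ 536.2 -177.8   12. ]] slip1 [ 507.2 -115.3   12. ]
[[370.8 -27.1   1. ]
 [345.5  37.9   1. ]
 [349.6 -36.4   1. ]]
```

Request:
{"fn": "send_rows", "kwargs": {
  "deltas": [
    [[0,0,0.2,1,-2,-20,40],[0,0,0.2,0,0,-20,40],[0,0,0,0,0,-10,40],[0,0,0,0,0,-4,40],[0,0,0,0,0,0,40],[0,0,0,0,0,0,40]]
  ]
}}

```text
t: 4.03
eef_pos: [0.4123, -0.108, 0.0951]
tcp_rot: [2.289, 2.151, 0.0]
contact_force: [0.6, 0.3, -1.0]
grip_width: 0.0572
finger_force: 21.0
```

Request:
{"fn": "send_rows", "kwargs": {
  "deltas": [
    [[0,0,0,0,0,-1.5,40],[0,0,0,0,0,0,40],[0,0,0,0,0,0,40]]
  ]
}}

```text
t: 4.28
eef_pos: [0.4123, -0.1077, 0.0939]
tcp_rot: [2.288, 2.151, 0.001]
contact_force: [0.4, -0.6, -0.4]
grip_width: 0.0568
finger_force: 21.0
```

Request:
{"fn": "send_rows", "kwargs": {
  "deltas": [
    [[0,0,0,0,0,0,76],[0,0,0,0,0,0,76],[0,0,0,0,0,0,76],[0,0,0,0,0,0,76],[0,0,0,0,0,15,76],[0,0,0,0,0,30,76],[0,0,0,0,0,30,76],[0,0,0.11,13.1,34.4,20,80],[0,0,0.11,13.1,34.4,20,85],[0,0,0.11,13.1,34.4,0,85],[0,0,0.11,13.1,34.4,0,85],[0,0,0.11,13.1,34.4,0,85],[0,0,0.11,13.1,34.4,0,85],[0,0,0.11,13.1,34.4,0,85],[0,0,0.11,13.1,34.4,0,85],[0,0,0.11,13.1,34.4,0,85],[0,0,0.11,13.1,34.4,0,85],[0,0,0.11,13.1,34.4,0,85],[0,0,0.11,13.1,34.4,0,85],[0,0,0,0,0,0,85]]
  ]
}}

```text
t: 5.95
eef_pos: [0.5709, 0.311, 0.2085]
tcp_rot: [-2.156, -2.285, -0.01]
contact_force: [1.7, -1.3, 0.3]
grip_width: 0.0848
finger_force: 0.0
```

```bash
python3 - <<'E'
from h import *
pose();c=cam("wrist");np.savez("w3.npz",**c);t=cam("top");np.savez("t3.npz",**t)
im=np.hstack([c["pixels"][::2,::2],t["pixels"][150:390,200:520]]);cv2.imwrite("pics/m3.png",im[:,:,::-1])
E
```

```text
t 5.95 tcp [570.9 311.  208.5] closing 3.3 q [0.43 0.45 1.64 0.   1.04 0.37] F [ 1.7 -1.3  0.3] w 84.8 ff 0.0
```

View pics/m3.png

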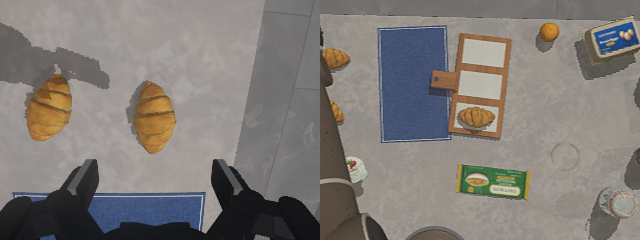

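Left half (wrist): both left-hand croissants, at full-size pixels (308,236) and (98,212). Right half (top): the first croissant lies on its slip at full-image (355,268).

```bash
python3 - <<'E'
from h import *
c=dict(np.load("w3.npz"));t=dict(np.load("t3.npz"))
print(crois(c,308,236,85));print(crois(c,98,212,85))
hsv=cv2.cvtColor(t["pixels"],cv2.COLOR_RGB2HSV)
# on board: croissant pixels vs white slip: use stricter saturation & box
print("placed, z12",crois(t,355,268,16,0.012))
m=np.zeros((480,640),np.uint8);m[165:262,335:395]=1
m&=((hsv[...,1]<45)&(hsv[...,2]>170)).astype(np.uint8)
for k in sorted(cv2.findContours(m,0,1)[0],key=cv2.contourArea)[::-1][:2]:
    print([np.round(x,1) for x in cv2.minAreaRect((plane(t,k.reshape(-1,2),.012)[:,:2]*1000).astype(np.float32))])
E
```

```text
{'cen': array([572.3, 311.2]), 'mean': array([571.3, 312.7]), 'ang': np.float64(94.8), 'L': 103, 'W': 58, 'ztop': np.float64(0.034)}
{'cen': array([428.5, 316.7]), 'mean': array([428.5, 318.1]), 'ang': np.float64(61.8), 'L': 105, 'W': 59, 'ztop': np.float64(0.034)}
placed, z12 {'cen': array([ 411.5, -102.3]), 'mean': array([ 412.2, -104.4]), 'ang': np.float64(86.0), 'L': 88, 'W': 57, 'ztop': np.float64(0.051)}
[array([ 503.9, -116.4]), array([118.1,  69.6]), np.float64(84.1)]
[array([ 595.5, -125.5]), array([118. ,  69.7]), np.float64(84.1)]
```

Request:
{"fn": "send_rows", "kwargs": {
  "deltas": [
    [[0,0,0.1,0,-2.5,-30,85],[0,0,0,0,0,-30,85],[0,0,0,0,0,-30,85],[0,0,0,0,0,-25,85],[0,0,0,0,0,-14,85],[0,0,0,0,0,0,85],[0,0,0,0,0,0,40],[0,0,0,0,0,0,40],[0,0,0,0,0,0,40],[0,0,0,0,0,0,40],[0,0,0,0,0,0,40],[0,0,0,0,0,0,40]]
  ]
}}

```text
t: 7.05
eef_pos: [0.5706, 0.303, 0.0817]
tcp_rot: [2.149, 2.289, 0.006]
contact_force: [-0.9, -1.6, 6.7]
grip_width: 0.0567
finger_force: 21.7
```

Request:
{"fn": "send_rows", "kwargs": {
  "deltas": [
    [[0,0,0,0,0,15,40],[0,0,0,0,0,25,40],[0,0,0,0,0,30,40],[0,0,-0.1,1,-15,0,40],[0,0,-0.15,2,-36,0,40],[0,0,-0.15,2,-36,0,40],[0,0,-0.15,2,-36,0,40],[0,0,-0.15,2,-36,0,40],[0,0,-0.15,2,-36,0,40],[0,0,-0.15,2,-36,0,40],[0,0,-0.15,2,-36,0,40],[0,0,-0.15,2,-36,0,40],[0,0,-0.15,2,-36,0,40],[0,0,-0.15,2,-36,0,40],[0,0,-0.15,2,-36,0,40],[0,0,-0.15,2,-16,0,40],[0,0,0,0,-5,0,40],[0,0,0,0,0,0,40],[0,0,0,0,0,0,40],[0,0,0,0,0,0,40]]
  ]
}}

```text
t: 8.72
eef_pos: [0.5936, -0.1277, 0.149]
tcp_rot: [-2.33, -2.105, 0.0]
contact_force: [-0.5, -0.0, -1.0]
grip_width: 0.0567
finger_force: 20.9
```

```bash
python3 - <<'E'
from h import *
pose();c=cam("wrist");np.savez("w4.npz",**c)
hsv=cv2.cvtColor(c["pixels"],cv2.COLOR_RGB2HSV)
m=((hsv[...,1]>125)&(hsv[...,0]<22)&(hsv[...,2]>60)).astype(np.uint8);m[:,:210]=0;m[:,410:]=0
save(c,"w4.png")
E
```

```text
t 8.72 tcp [ 593.6 -127.7  149. ] closing -5.8 q [-0.28  0.46  1.77  0.    0.91 -0.18] F [-0.5 -0.  -1. ] w 56.7 ff 20.9
```

View pics/w4.png

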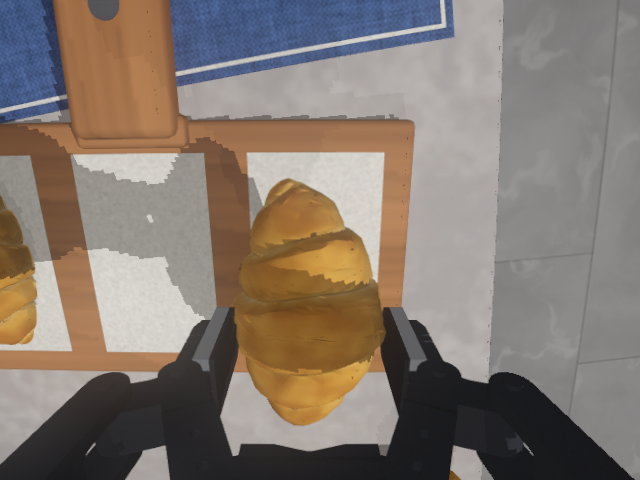

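The croissant is above the third slip, tips at (287,179) and (303,424), slightly turned in the grip. The placed croissant is still on the first slip.

```bash
python3 - <<'E'
from h import *
c=dict(np.load("w4.npz"))
p=plane(c,[(287,179),(303,424)],.071)[:,:2]*1000;print(p.round(1),p.mean(0).round(1),np.degrees(np.arctan2(*(p[0]-p[1])[::-1])))
p=plane(c,[(75,155),(204,154),(247,153),(384,153)],.012)*1000;print(p.round(1))
E
```

```text
[[ 591.8  -68.6]
 [ 585.7 -181.8]] [ 588.7 -125.2] 86.91230452658007
[[479.7 -53.6  12. ]
 [546.9 -60.6  12. ]
 [568.9 -62.4  12. ]
 [638.3 -69.4  12. ]]
```

Request:
{"fn": "send_rows", "kwargs": {
  "deltas": [
    [[0,0,-0.4,4,0,-20,40],[0,0,0,0,0,-20,40],[0,0,0,0,0,-10,40],[0,0,0,0,0,-4,40],[0,0,0,0,0,-1,40],[0,0,0,0,0,0,40],[0,0,0,0,0,0,40]]
  ]
}}

```text
t: 9.35
eef_pos: [0.5983, -0.1291, 0.0945]
tcp_rot: [2.368, 2.063, 0.001]
contact_force: [0.9, 0.2, -0.4]
grip_width: 0.0564
finger_force: 20.8
```

Request:
{"fn": "send_rows", "kwargs": {
  "deltas": [
    [[0,0,0,0,0,0,74],[0,0,0,0,0,0,74],[0,0,0,0,0,0,74],[0,0,0,0,0,0,74],[0,0,0,0,0,15,74],[0,0,0,0,0,30,74],[0,0,-0.2,-8,10,30,74],[0,0,-0.29,-13,33,10,80],[0,0,-0.29,-13,33,0,85],[0,0,-0.29,-13,33,0,85],[0,0,-0.29,-13,33,0,85],[0,0,-0.29,-13,33,0,85],[0,0,-0.29,-13,33,0,85],[0,0,-0.29,-13,33,0,85],[0,0,-0.29,-13,33,0,85],[0,0,-0.29,-13,33,0,85],[0,0,-0.29,-13,33,0,85],[0,0,-0.29,-13,33,0,85],[0,0,-0.29,-13,33,0,85],[0,0,-0.29,-13,33,0,85]]
  ]
}}

```text
t: 11.02
eef_pos: [0.4202, 0.3109, 0.1795]
tcp_rot: [2.691, 1.622, 0.001]
contact_force: [0.6, 0.3, -0.5]
grip_width: 0.0851
finger_force: 0.0
```

Request:
{"fn": "send_rows", "kwargs": {
  "deltas": [
    [[0,0,0,-5,15,0,85],[0,0,0,0,10,0,85],[0,0,0,0,0,0,85],[0,0,0,0,0,0,85],[0,0,0,0,0,0,85]]
  ]
}}

```text
t: 11.43
eef_pos: [0.4164, 0.3334, 0.179]
tcp_rot: [2.69, 1.622, -0.001]
contact_force: [0.1, 0.3, -0.3]
grip_width: 0.085
finger_force: 0.0
```

```bash
python3 - <<'E'
from h import *
pose();c=cam("wrist");np.savez("w5.npz",**c);print(crois(c,310,236,90))
hsv=cv2.cvtColor(c["pixels"],cv2.COLOR_RGB2HSV)
m=((hsv[...,1]>110)&(hsv[...,0]<25)).astype(np.uint8)
for k in cv2.findContours(m,0,1)[0]:
    if cv2.contourArea(k)>3000: print(cv2.boundingRect(k))
t=cam("top");np.savez("t5.npz",**t)
E
```

```text
t 11.43 tcp [416.4 333.4 179. ] closing -27.8 q [ 0.59  0.29  1.94 -0.    0.91  1.08] F [ 0.1  0.3 -0.3] w 85.0 ff 0.0
{'cen': array([427.8, 321.8]), 'mean': array([426.8, 320.7]), 'ang': np.float64(67.4), 'L': 93, 'W': 58, 'ztop': np.float64(0.034)}
(289, 186, 94, 155)
(0, 0, 139, 113)
```

Request:
{"fn": "send_rows", "kwargs": {
  "deltas": [
    [[0,0,0,6,-21.5,-10,85],[0,0,0,0,0,-25,85],[0,0,0,0,0,-30,85],[0,0,0,0,0,-25,85],[0,0,0,0,0,-10,85],[0,0,0,0,0,0,85],[0,0,0,0,0,0,40],[0,0,0,0,0,0,40],[0,0,0,0,0,0,40],[0,0,0,0,0,0,40],[0,0,0,0,0,0,40],[0,0,0,0,0,0,40]]
  ]
}}

```text
t: 12.53
eef_pos: [0.4233, 0.3136, 0.0811]
tcp_rot: [2.689, 1.624, 0.006]
contact_force: [-0.0, -1.8, 6.2]
grip_width: 0.0568
finger_force: 21.1
```

```bash
python3 - <<'E'
from h import *
pose()
t=dict(np.load("t5.npz"));im=cv2.resize(t["pixels"][165:305,320:420],None,fx=4,fy=4,interpolation=2);cv2.imwrite("pics/b5.png",im[:,:,::-1])
hsv=cv2.cvtColor(t["pixels"],cv2.COLOR_RGB2HSV)
# dark-ish golden croissant inside slip: use saturation inside slip quads
E
```

```text
t 12.53 tcp [423.3 313.6  81.1] closing -27.7 q [ 0.56  0.45  1.98 -0.    0.71  1.04] F [-0.  -1.8  6.2] w 56.8 ff 21.1
```

View pics/b5.png

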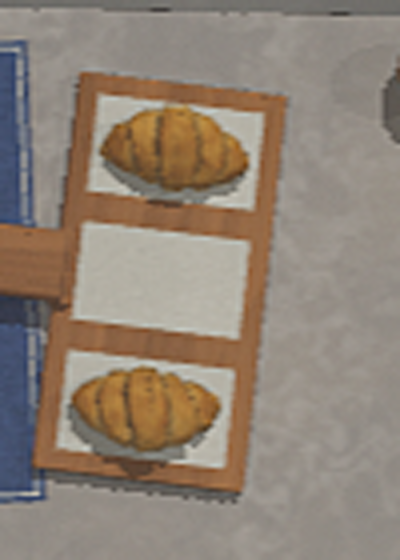

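Both placed croissants lie centred and square on their slips (crop (146,407) and (176,148)), and the middle slip at (162,280) is free.

Request:
{"fn": "send_rows", "kwargs": {
  "deltas": [
    [[0,0,0,0,0,15,40],[0,0,0,0,0,25,40],[0,0,0,0,0,30,40],[0,0,0.2,3,-15,5,40],[0,0,0.38,7,-36,10,40],[0,0,0.38,7,-36,10,40],[0,0,0.38,7,-36,0,40],[0,0,0.38,7,-36,0,40],[0,0,0.38,7,-36,0,40],[0,0,0.38,7,-36,0,40],[0,0,0.38,7,-36,0,40],[0,0,0.38,7,-36,0,40],[0,0,0.38,7,-36,0,40],[0,0,0.38,7,-36,0,40],[0,0,0.36,7,-36,0,40],[0,0,0,0,-16,0,40],[0,0,0,0,0,0,40],[0,0,0,0,0,0,40],[0,0,0,0,0,0,40]]
  ]
}}

```text
t: 14.12
eef_pos: [0.5016, -0.1133, 0.1742]
tcp_rot: [-2.334, -2.102, -0.0]
contact_force: [-0.3, -0.4, -0.6]
grip_width: 0.057
finger_force: 21.0
```

```bash
python3 - <<'E'
from h import *
pose();c=cam("wrist");np.savez("w6.npz",**c);save(c,"w6.png")
E
```

```text
t 14.12 tcp [ 501.6 -113.3  174.2] closing -6.0 q [-0.31  0.27  1.99  0.    0.89 -0.2 ] F [-0.3 -0.4 -0.6] w 57.0 ff 21.0
```

View pics/w6.png

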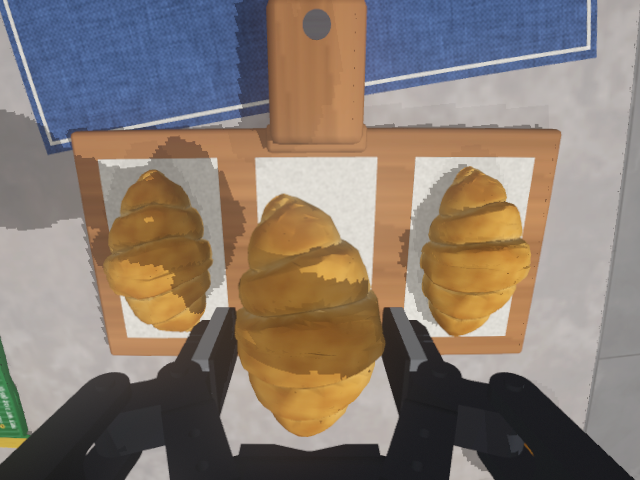

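The third croissant hangs over the middle slip, tips at (283,194) and (302,436). Its neighbours sit on their slips at (160,250) and (475,250).

```bash
python3 - <<'E'
from h import *
c=dict(np.load("w6.npz"))
p=plane(c,[(283,194),(302,436)],.096)[:,:2]*1000;print(p.round(1),p.mean(0).round(1),np.degrees(np.arctan2(*(p[0]-p[1])[::-1])))
p=plane(c,[(256,157),(378,157)],.012)*1000;print(p.round(1),p.mean(0)-59*np.array([.1,.995,0]))
E
```

```text
[[ 497.8  -59.7]
 [ 492.3 -174.6]] [ 495.1 -117.2] 87.26343901179051
[[477.8 -52.8  12. ]
 [547.3 -60.   12. ]] [ 506.68929177 -115.08948576   12.        ]
```

Request:
{"fn": "send_rows", "kwargs": {
  "deltas": [
    [[0,0,-0.4,4,1,-20,40],[0,0,0,0,0,-25,40],[0,0,0,0,0,-20,40],[0,0,0,0,0,-10,40],[0,0,0,0,0,-5,40],[0,0,0,0,0,0,40],[0,0,0,0,0,0,40]]
  ]
}}

```text
t: 14.75
eef_pos: [0.5065, -0.1125, 0.0946]
tcp_rot: [2.369, 2.063, 0.001]
contact_force: [0.8, 0.1, 0.1]
grip_width: 0.0568
finger_force: 21.6
```

Request:
{"fn": "send_rows", "kwargs": {
  "deltas": [
    [[0,0,0,0,0,0,70],[0,0,0,0,0,0,70],[0,0,0,0,0,0,70],[0,0,0,0,0,0,70],[0,0,0,0,0,15,70],[0,0,0,0,0,30,70],[0,0,0,0,0,30,70],[0,0,0.1,-10,-30,30,70],[0,0,0.1,-10,-35,20,70],[0,0,0.1,-10,-35,10,70],[0,0,0.1,-10,-35,0,70],[0,0,0,0,0,0,70],[0,0,0,0,0,0,70],[0,0,0,0,0,0,70]]
  ]
}}

```text
t: 15.92
eef_pos: [0.466, -0.2465, 0.2276]
tcp_rot: [-2.335, -2.101, -0.0]
contact_force: [-0.7, 0.2, -1.0]
grip_width: 0.0695
finger_force: 0.0
```

```bash
python3 - <<'E'
from h import *
pose();c=cam("wrist");np.savez("w7.npz",**c);t=cam("top");np.savez("t7.npz",**t)
im=np.hstack([c["pixels"][::2,::2],cv2.resize(t["pixels"][165:305,255:415],(274,240))]);cv2.imwrite("pics/m7.png",im[:,:,::-1])
hsv=cv2.cvtColor(c["pixels"],cv2.COLOR_RGB2HSV)
m=((hsv[...,0]>100)&(hsv[...,0]<130)&(hsv[...,1]>80)).astype(np.uint8)
for k in sorted(cv2.findContours(m,0,1)[0],key=cv2.contourArea)[::-1][:2]: print("blue",cv2.boundingRect(k))
hsv=cv2.cvtColor(t["pixels"],cv2.COLOR_RGB2HSV)
m=np.zeros((480,640),np.uint8);m[165:300,250:345]=1
m&=((hsv[...,0]>100)&(hsv[...,0]<130)&(hsv[...,1]>80)).astype(np.uint8)
vv,uu=np.nonzero(m);print("blue top",uu.min(),uu.max(),vv.min(),vv.max())
E
```

```text
t 15.92 tcp [ 466.  -246.5  227.6] closing -6.0 q [-0.57  0.21  1.93  0.    1.01 -0.46] F [-0.7  0.2 -1. ] w 69.5 ff 0.0
blue (498, 472, 15, 8)
blue top 258 330 175 292
```

View pics/m7.png

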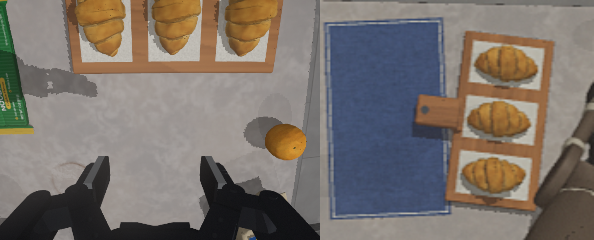

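The row is neat on its slips in the top view, and the handle reaches over the mat's right edge. Next I measure mat and board precisely.

```bash
cat >> h.py <<'E'
def matboard(t,u0=250,u1=345):
    hsv=cv2.cvtColor(t["pixels"],cv2.COLOR_RGB2HSV)
    def rc(m,z):
        b=cv2.minAreaRect((plane(t,np.argwhere(m)[:,::-1],z)[:,:2]*1000).astype(np.float32));return [np.round(x,1) for x in b]
    box=np.zeros((480,640),bool);box[165:300,u0:u1]=1
    print("mat",rc(box&(hsv[...,0]>100)&(hsv[...,0]<130)&(hsv[...,1]>80),.001))
    box[:,u1:395]=1;box[:160]=0
    w=(box&(hsv[...,1]<45)&(hsv[...,2]>170)).astype(np.uint8)
    n,l,s,_=cv2.connectedComponentsWithStats(w)
    ks=sorted([i for i in range(1,n) if s[i,4]>150],key=lambda i:-s[i,4])
    for i in ks[:8]: print("slip?",s[i].tolist(),rc(l==i,.012))
E
python3 - <<'E'
from h import *
matboard(dict(np.load("top0.npz")))
matboard(dict(np.load("t7.npz")))
# handle end, from top0: brown pixels left of board over mat
t=dict(np.load("t7.npz"));hsv=cv2.cvtColor(t["pixels"],cv2.COLOR_RGB2HSV)
m=np.zeros((480,640),bool);m[215:245,305:330]=1;m&=(hsv[...,0]<20)&(hsv[...,1]>90)
p=plane(t,np.argwhere(m)[:,::-1],.028)*1000;print(p.min(0).round(1),p.max(0).round(1),p.mean(0).round(1))
E
```

```text
mat [array([504.8,  71.9]), array([329.6, 198.1]), np.float64(3.7)]
slip? [335, 253, 43, 29, 1005] [array([ 412.2, -107.1]), array([115.5,  69.2]), np.float64(84.2)]
slip? [339, 221, 43, 29, 990] [array([ 503.9, -116.6]), array([115.8,  68.9]), np.float64(84.2)]
slip? [342, 189, 43, 28, 973] [array([ 595.6, -125.2]), array([115.6,  69.2]), np.float64(84.4)]
mat [array([504.8,  71.9]), array([329.6, 198. ]), np.float64(3.8)]
slip? [340, 221, 42, 29, 282] [array([ 504.1, -116.4]), array([118.1,  69.2]), np.float64(84.1)]
slip? [336, 253, 42, 29, 280] [array([ 412.5, -107.3]), array([118. ,  69.2]), np.float64(84.2)]
slip? [368, 191, 18, 26, 153] [array([ 592.5, -159.1]), array([49.6, 69.3]), np.float64(84.8)]
[487.4 -29.2  28. ] [540.3  21.7  28. ] [513.7  -5.4  28. ]
```

Request:
{"fn": "send_rows", "kwargs": {
  "deltas": [
    [[0,0,0,3,15,0,75],[0,0,0,6,32,0,75],[0,0,0,6,32,0,75],[0,0,0,6,32,0,75],[0,0,0,6,32,0,75],[0,0,0,6,32,0,75],[0,0,0,6,32,0,75],[0,0,0,6,27,0,75],[0,0,0,4,10,0,75],[0,0,0,0,0,-30,75],[0,0,0,0,0,-30,75],[0,0,0,0,0,-30,75],[0,0,0,0,0,-10,75],[0,0,0,0,0,0,75],[0,0,0,0,0,0,75],[0,0,0,0,0,0,75]]
  ],
  "squeeze": 60
}}

```text
t: 17.35
eef_pos: [0.5167, -0.0029, 0.1293]
tcp_rot: [2.332, 2.101, 0.003]
contact_force: [0.2, -0.0, -0.2]
grip_width: 0.0748
finger_force: 0.0
```

Descend to TCP z = 77 mm and check before closing.

Request:
{"fn": "send_rows", "kwargs": {
  "deltas": [
    [[0,0,0,-1,1,-20,75],[0,0,0,0,0,-20,75],[0,0,0,0,0,-10,75],[0,0,0,0,0,-2,75],[0,0,0,0,0,0,75],[0,0,0,0,0,0,75]]
  ]
}}

```text
t: 17.85
eef_pos: [0.5154, -0.0019, 0.077]
tcp_rot: [2.333, 2.102, 0.002]
contact_force: [-0.7, -0.1, 0.3]
grip_width: 0.075
finger_force: 0.0
```

Request:
{"fn": "send_rows", "kwargs": {
  "deltas": [
    [[0,0,0,0,0,0,60],[0,0,0,0,0,0,56],[0,0,0,0,0,0,53],[0,0,0,0,0,0,51],[0,0,0,0,0,0,49],[0,0,0,0,0,0,46],[0,0,0,0,0,0,40],[0,0,0,0,0,0,40],[0,0,0,0,0,0,40]]
  ]
}}

```text
t: 18.6
eef_pos: [0.5161, -0.0019, 0.0772]
tcp_rot: [2.331, 2.102, 0.004]
contact_force: [0.5, 0.2, 6.1]
grip_width: 0.0489
finger_force: 61.6
```

```bash
python3 - <<'E'
from h import *
pose();t=cam("top");np.savez("t8.npz",**t);matboard(t)
E
```

```text
t 18.6 tcp [516.1  -1.9  77.2] closing -5.9 q [-0.09  0.44  2.01 -0.    0.69  0.02] F [0.5 0.2 6.1] w 48.9 ff 61.6
mat [array([504.8,  71.9]), array([329.6, 198.2]), np.float64(3.7)]
slip? [342, 253, 37, 29, 235] [array([ 411.1, -115. ]), array([103. ,  69.4]), np.float64(84.7)]
slip? [346, 222, 36, 28, 225] [array([ 502.7, -125.2]), array([100.3,  69.5]), np.float64(84.9)]
```

Request:
{"fn": "send_rows", "kwargs": {
  "deltas": [
    [[0,0,0.02,-0.1,1,0,40],[0,0,0.03,-0.2,2,0,40],[0,0,0.04,-0.3,3,0,40],[0,0,0.05,-0.4,4,0,40],[0,0,0.05,-0.5,5.2,0,40],[0,0,0.05,-0.5,5.2,0,40],[0,0,0.05,-0.5,5.2,0,40],[0,0,0.05,-0.5,5.2,0,40],[0,0,0.05,-0.5,5.2,0,40],[0,0,0.05,-0.5,5.2,0,40],[0,0,0.05,-0.5,5.2,0,40],[0,0,0.05,-0.5,5.2,0,40],[0,0,0.05,-0.5,5.2,0,40],[0,0,0.05,-0.5,5.2,0,40],[0,0,0.05,-0.5,5.2,0,40],[0,0,0.05,-0.5,5.2,0,40],[0,0,0.05,-0.5,5.2,0,40],[0,0,0.05,-0.5,5.2,0,40],[0,0,0.05,-0.5,4,0,40],[0,0,0.05,-0.4,3,0,40]]
  ]
}}

```text
t: 20.32
eef_pos: [0.507, 0.0868, 0.0772]
tcp_rot: [2.242, 2.195, 0.001]
contact_force: [1.4, -8.0, 6.5]
grip_width: 0.0487
finger_force: 61.7
```

```bash
python3 - <<'E'
from h import *
pose()
E
```

```text
t 20.32 tcp [507.   86.8  77.2] closing -1.2 q [ 0.09  0.44  2.01 -0.    0.69  0.11] F [ 1.4 -8.   6.5] w 48.7 ff 61.7
```

Request:
{"fn": "send_rows", "kwargs": {
  "deltas": [
    [[0,0,0.05,-0.4,3,0,40],[0,0,0.05,-0.5,4,0,40],[0,0,0.05,-0.5,5.3,0,40],[0,0,0.05,-0.5,5.3,0,40],[0,0,0.05,-0.5,5.3,0,40],[0,0,0.05,-0.5,5.3,0,40],[0,0,0.05,-0.5,5.3,0,40],[0,0,0.05,-0.5,5.3,0,40],[0,0,0.05,-0.5,5.3,0,40],[0,0,0.05,-0.5,5.3,0,40],[0,0,0.05,-0.5,5.3,0,40],[0,0,0.05,-0.5,5.3,0,40],[0,0,0.05,-0.5,5.3,0,40],[0,0,0.05,-0.5,5.3,0,40],[0,0,0.05,-0.5,5.3,0,40],[0,0,0.05,-0.5,5.3,0,40],[0,0,0.05,-0.5,5.3,0,40],[0,0,0.05,-0.5,5,0,40],[0,0,0.05,-0.5,3,0,40],[0,0,0.05,-0.4,2,0,40]]
  ]
}}

```text
t: 21.98
eef_pos: [0.4971, 0.1834, 0.0771]
tcp_rot: [2.144, 2.291, 0.0]
contact_force: [1.0, -8.5, 8.5]
grip_width: 0.049
finger_force: 61.7
```

Request:
{"fn": "send_rows", "kwargs": {
  "deltas": [
    [[0,0,0,0,1,0,40],[0,0,0,0,0,0,40],[0,0,0,0,0,0,40]]
  ]
}}

```text
t: 22.23
eef_pos: [0.497, 0.1843, 0.0772]
tcp_rot: [2.144, 2.291, 0.0]
contact_force: [0.7, -6.6, 7.7]
grip_width: 0.0485
finger_force: 61.8
```

```bash
python3 - <<'E'
from h import *
pose();t=cam("top");np.savez("t9.npz",**t);matboard(t,250,251)
hsv=cv2.cvtColor(t["pixels"],cv2.COLOR_RGB2HSV)
w=((hsv[...,1]<45)&(hsv[...,2]>170)).astype(np.uint8);w[:175]=0;w[290:]=0;w[:,:258]=0;w[:,335:]=0
n,l,s,_=cv2.connectedComponentsWithStats(w)
for i in range(1,n):
    if s[i,4]>80:print(s[i])
E
```

```text
t 22.23 tcp [497.  184.3  77.2] closing 3.8 q [ 0.27  0.46  1.97 -0.    0.7   0.21] F [ 0.7 -6.6  7.7] w 48.5 ff 61.8Traceback (most recent call last):
  File "<stdin>", line 2, in <module>
  File "h.py", line 46, in matboard
    print("mat",rc(box&(hsv[...,0]>100)&(hsv[...,0]<130)&(hsv[...,1]>80),.001))
                ~~^^^^^^^^^^^^^^^^^^^^^^^^^^^^^^^^^^^^^^^^^^^^^^^^^^^^^^^^^^^^
  File "h.py", line 44, in rc
    b=cv2.minAreaRect((plane(t,np.argwhere(m)[:,::-1],z)[:,:2]*1000).astype(np.float32));return [np.round(x,1) for x in b]
                       ~~~~~^^^^^^^^^^^^^^^^^^^^^^^^^^^^
  File "h.py", line 16, in plane
    d=rays(c,uv)@c["W"][:3,:3].T;o=c["W"][:3,3]
      ~~~~^^^^^^
  File "h.py", line 13, in rays
    d=cv2.undistortPoints(np.array(uv,float).reshape(-1,1,2),K,np.array([c["k1"],0,0,0,0.]))[:,0]
      ~~~~~~~~~~~~~~~~~~~^^^^^^^^^^^^^^^^^^^^^^^^^^^^^^^^^^^^^^^^^^^^^^^^^^^^^^^^^^^^^^^^^^^
cv2.error: OpenCV(4.12.0) /io/opencv/modules/calib3d/src/undistort.dispatch.cpp:347: error: (-215:Assertion failed) CV_IS_MAT(_src) && CV_IS_MAT(_dst) && (_src->rows == 1 || _src->cols == 1) && (_dst->rows == 1 || _dst->cols == 1) && _src->cols + _src->rows - 1 == _dst->rows + _dst->cols - 1 && (CV_MAT_TYPE(_src->type) == CV_32FC2 || CV_MAT_TYPE(_src->type) == CV_64FC2) && (CV_MAT_TYPE(_dst->type) == CV_32FC2 || CV_MAT_TYPE(_dst->type) == CV_64FC2) in function 'cvUndistortPointsInternal'
```

Request:
{"fn": "send_rows", "kwargs": {
  "deltas": [
    [[0,0,0,0,1.5,0,40],[0,0,0,0,0,0,40],[0,0,0,0,0,0,50],[0,0,0,0,0,0,55],[0,0,0,0,0,0,62],[0,0,0,0,0,0,70],[0,0,0,0,0,0,75],[0,0,0,0,0,0,75],[0,0,0,0,0,15,75],[0,0,0,0,0,30,75],[0,0,0,0,0,35,75],[0,0,0,0,0,35,75],[0,0,0,0,0,35,75],[0,0,0,-3,-20,0,75],[0,0,0,-3,-38,0,75],[0,0,0,-3,-38,0,75],[0,0,0,-3,-38,0,75],[0,0,0,-3,-38,0,75],[0,0,0,-3,-38,0,75],[0,0,0,-3,-38,0,75]]
  ]
}}

```text
t: 23.95
eef_pos: [0.474, -0.0623, 0.2258]
tcp_rot: [-2.147, -2.293, -0.0]
contact_force: [0.8, -0.2, -1.4]
grip_width: 0.0752
finger_force: 0.0
```

Request:
{"fn": "send_rows", "kwargs": {
  "deltas": [
    [[0,0,0,-3,-38,0,75],[0,0,0,-3,-38,0,75],[0,0,0,-3,-38,0,75],[0,0,0,-3,-38,0,75],[0,0,0,0,-20,0,75],[0,0,0,0,0,0,75],[0,0,0,0,0,0,75]]
  ]
}}

```text
t: 24.53
eef_pos: [0.4623, -0.2336, 0.2255]
tcp_rot: [-2.15, -2.289, -0.001]
contact_force: [0.1, 0.3, -0.7]
grip_width: 0.0752
finger_force: 0.0
```

```bash
python3 - <<'E'
from h import *
pose();t=cam("top");np.savez("t10.npz",**t)
hsv=cv2.cvtColor(t["pixels"],cv2.COLOR_RGB2HSV)
box=np.zeros((480,640),bool);box[170:298,250:340]=1
blue=box&(hsv[...,0]>100)&(hsv[...,0]<130)&(hsv[...,1]>80)
def rc(m,z): return [np.round(x,1) for x in cv2.minAreaRect((plane(t,np.argwhere(m)[:,::-1],z)[:,:2]*1000).astype(np.float32))]
print("mat",rc(blue,.001))
w=box&(hsv[...,1]<60)&(hsv[...,2]>150)
vv,uu=np.nonzero(blue);print(uu.min(),uu.max(),vv.min(),vv.max())
br=box&(hsv[...,0]<22)&(hsv[...,1]>80)
n,l,s,_=cv2.connectedComponentsWithStats(br.astype(np.uint8))
for i in range(1,n):
    if s[i,4]>100: print("brown",s[i].tolist(),rc(l==i,.012))
n,l,s,_=cv2.connectedComponentsWithStats(w.astype(np.uint8))
for i in range(1,n):
    if s[i,4]>60: print("white",s[i].tolist(),rc(l==i,.012))
im=cv2.resize(t["pixels"][165:305,235:355],None,fx=4,fy=4,interpolation=2);cv2.imwrite("pics/f.png",im[:,:,::-1])
E
```

```text
t 24.53 tcp [ 462.3 -233.6  225.5] closing 3.6 q [-0.55  0.2   1.95  0.    1.   -0.61] F [ 0.1  0.3 -0.7] w 75.2 ff 0.0
mat [array([505.1,  72. ]), array([329., 198.]), np.float64(3.7)]
258 330 175 292
brown [250, 183, 73, 102, 2950] [array([501.7,  96.2]), array([283.9, 198.7]), np.float64(4.1)]
brown [275, 222, 36, 22, 552] [array([504.3,  73.4]), array([95.3, 60.6]), np.float64(75.3)]
brown [276, 256, 38, 21, 549] [array([412.7,  67.4]), array([96.3, 60.7]), np.float64(75.4)]
white [250, 170, 38, 56, 391] [array([604.4, 146.4]), array([158.8, 106. ]), np.float64(1.3)]
white [328, 187, 12, 19, 113] [array([612.7, -39.5]), array([51.9, 31.4]), np.float64(1.2)]
white [271, 189, 19, 15, 97] [array([620.7, 121.7]), array([30.8, 62.9]), np.float64(41.3)]
white [293, 188, 21, 25, 193] [array([597.9,  46.1]), array([69.4, 55.2]), np.float64(4.7)]
white [272, 220, 43, 25, 317] [array([506.7,  73.1]), array([ 68.4, 119.2]), np.float64(1.4)]
white [330, 228, 10, 32, 164] [array([476.9, -45.3]), array([88. , 25.5]), np.float64(1.3)]
white [274, 253, 43, 26, 358] [array([412.4,  64.8]), array([ 68.7, 118.6]), np.float64(3.2)]
white [263, 292, 41, 6, 106] [array([329.9,  96. ]), array([ 13.9, 112.1]), np.float64(1.3)]
```

```bash
python3 - <<'E'
from h import *
def an(name,u,v,z,hw=(21,13)):
    t=dict(np.load(name));hsv=cv2.cvtColor(t["pixels"],cv2.COLOR_RGB2HSV)
    m=np.zeros((480,640),np.uint8);m[v-hw[1]:v+hw[1],u-hw[0]:u+hw[0]]=1
    m&=((hsv[...,0]<22)&(hsv[...,1]>110)).astype(np.uint8)
    n,l,s,_=cv2.connectedComponentsWithStats(m);i=1+s[1:,4].argmax()
    q=plane(t,np.argwhere(l==i)[:,::-1],z)[:,:2]*1000
    e,V=np.linalg.eigh(np.cov(q.T));d=V[:,1]*np.sign(V[1,1])
    h=cv2.convexHull(q.astype(np.float32))[:,0];D=np.linalg.norm(h[:,None]-h,axis=2);a,b=np.unravel_index(D.argmax(),D.shape)
    f=h[a]-h[b];f=f*np.sign(f[1])
    r_=cv2.minAreaRect(q.astype(np.float32))
    print(name,s[i].tolist(),"mean",q.mean(0).round(1),"pca",np.degrees(np.arctan2(d[1],d[0])).round(1),"feret",D.max().round(1),np.degrees(np.arctan2(f[1],f[0])).round(1),((h[a]+h[b])/2).round(1),"mar",np.round(r_[1],0),round(r_[2]))
an("top0.npz",212,209,.018,(28,20));an("top0.npz",208,261,.018,(28,20));an("top0.npz",445,254,.018,(28,20))
for v in (201,233,266): an("t10.npz",294,v,.03,(24,16))
t=dict(np.load("t10.npz"))
hsv=cv2.cvtColor(t["pixels"],cv2.COLOR_RGB2HSV)
for v in range(184,220,2): print("".join("B" if 100<h<130 and s>80 else "#" if h<22 and s>110 else "b" if h<22 and s>80 else "w" if s<60 and x>150 else "." for h,s,x in hsv[v,262:335]))
E
```

```text
top0.npz [194, 198, 36, 21, 531] mean [568.1 306. ] pca 93.2 feret 100.4 101.2 [563.4 305.3] mar [97. 57.] 80
top0.npz [191, 249, 33, 24, 517] mean [420.7 311.4] pca 63.3 feret 100.1 66.4 [417.1 311.8] mar [94. 55.] 47
top0.npz [429, 242, 34, 23, 521] mean [ 455.5 -355.6] pca 65.7 feret 101.1 66.6 [ 460.9 -357.3] mar [94. 58.] 46
t10.npz [274, 190, 37, 21, 527] mean [594.5  78.3] pca 92.5 feret 101.6 96.1 [588.   77.1] mar [99. 57.] 82
t10.npz [275, 222, 36, 22, 537] mean [502.2  73.9] pca 94.4 feret 99.7 102.7 [497.6  73.1] mar [94. 60.] 75
t10.npz [277, 256, 37, 20, 526] mean [411.5  64.7] pca 97.1 feret 101.9 102.4 [413.8  63.7] mar [ 53. 100.] 1
BBBBBBBBBBBBBBBBBB........##bb##########################.BBBBB....w...www
BBB.####################################################.BBBBB..B....ww.w
BBB.###################################bbbb.....www#####.BBBBB..B.w....w.
BBB.#####wwwwwwwwwwwwwwww.b####bwwwwwwwwwwwwwwwwwww#####.BBBBB..B........
BBB.#####wwwwwwwwwww.b#################wwwwwwwwwwww#####.BBBBB..B.w.....w
BBB.#####wwwwwwwww########################.wwwwwwwwb####.BBBBB..B......w
[... 189 characters left out ...]
#########bwww#####.BBBB.......wwww
B.BBb####.ww####################################.ww.#####.BBBBB....ww.www
BBBBb####...##################################b.wwww#####.BBBBB..B...ww..
BBBBb####bwww..#############################b..wwwww#####.BBBBB.........w
BBBBb####bwwww.....bbb##################.....wwwwwww#####.BBBBB....w....w
BBBBb####bwwwwwwww..........b####.......wwwwwwwwwwww#####.BBBBB..B.w..ww.
BBBB.#####wwwwwwwwwww............ww...wwwwwwwwwwwww.#####.BBBBB..B.wwww..
BBBB.#####b....bb#b######################################.BBBBB..B.wwwww.
BBBB.####################################################bBBBBB..B.wwww..
BBBB.####################################################bBBBBB..B.ww.www
```

All the numbers check out. The board is within about 2 mm of the mat centre and 0.5° of square, the croissants are within about 3 mm and 4° of their slips, and the gripper is clear.

```bash
python3 -c "
from h import *
print(r.finish_job())"
```

```text
the job is handed in; nothing more can be done
None
```

The job is handed in, and the verdict wasn't returned: by the last top-camera measurement (24.5 s), the three croissants lie on their slips within about 3 mm and 4°, and the board is on the mat within about 2 mm of centre and 0.5° of square.

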